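# Unlatch a trailer coupler and hold it up off the ball

### The job

The small trailer's tongue stub is locked on the ball mount on the bench, and its ball and socket are to be wiped and greased. Draw the safety pin and set it down in the round steel parts dish, then pull the lock handle out sideways against its spring and, with it out, lift the coupler off the ball. Finish while holding the coupler up, still, about 100 mm above the ball, and leave the engine parts lying around where they are.

Things in the scene. Friction and masses are not known exactly. Their poses are not given: they have to be found in the camera images.
- mount: Fixed grey bench plate (500 x 130 x 10 mm) with the ball mount at one end, the tongue's pivot bracket at the other. Origin on the bench under the ball; x runs along the tongue from ball to pivot, z up, y is the way the lock handle is pulled out. Pivot bolt: level along y, 340 mm along x, 140 mm above the bench. Plate spans x -85 to 415 mm, y +-65 mm.
- ball (a point): Centre of the 50 mm steel ball, 125 mm above the bench. The ball never moves.
- tongue: Tongue stub: 50 mm square aluminium tube with a cast coupler (dome 69 mm across, top 160 mm above the bench); about 0.9 kg. Hinged on the pivot bolt, its coupler end swings straight up, 0 to 0.5 rad, and falls if let go. Origin at the centre of its ball seat; axes as the mount's while down, then turned about the mount's y by the lift angle. Lifting at the handle takes 7 to 12 N.
- latch (a joint): Travel of the lock plate in m: 0 = locked (its fork grips under the ball and the coupler cannot be lifted), 0.030 = fully out at its stop. The fork clears the ball from about 0.018 on. Spring loaded: 8 N at 0, 15 N fully out; it springs home when let go and has no catch. It is carried by the tongue and moves along its y.
- pull_bar (a point): Middle of the grip bar of the lock handle, a bow of 12 mm round steel bar beside the coupler. The bar is 56 mm long, parallel to the tongue, 125 mm above the bench and 108 mm from the ball's centre along mount +y when locked; open below, 38 mm free between it and the coupler's guide. The bow's legs are 34 mm either side of this point. Moves with latch and tongue.
- pin: Steel safety pin, 60 g, upright in a hole of the coupler's guide 52 mm beside the ball's centre (mount +y) and through the lock plate, which cannot move until it is out. Origin on its axis under the collar (115 mm above the bench), z up the pin. Shank below: 9 mm thick, 34 mm long, bullet nosed. Collar 19 mm across, 4 mm thick. Lifts straight out; the dome is close on the ball's side.
- pin_mid (a point): Middle of the pin's length, 6 mm above its origin. Above the collar stands a closed loop of 8 mm bar to grip: 36 mm wide along the pin's y, 8 mm thick along its x, up to 46 mm above the origin, its straight sides from 18 to 32 mm.
- dish: Round steel parts dish, loose, 0.5 kg: 152 mm across the rim, 28 mm high, wall 3 mm, floor 5 mm thick and about 126 mm across. To the left or to the right of the mount. Origin at the centre of its underside.
- dish_in (a point): Centre of the dish's inner floor.
- piston: Aluminium piston, 86 mm across, 61 mm high, standing upright; leave alone. Origin at the centre of its underside.
- conrod: Dark steel connecting rod lying flat, about 205 x 96 x 24 mm; leave alone. Origin midway between its two eyes, underside, x towards the small eye.
- bearing_cap: Steel main bearing cap with an arch below, 120 x 30 x 52 mm, standing; leave alone. Origin at the centre of its underside, x along its length.
Things that resemble listed ones, but are neither listed nor needed, are in the scene too. What is shaped like the pin but purple is not meant. There is more than one size of the dish; the one meant has the size given above.

How it is judged:
On the way, in this order (a step that is already met when the one before it is completed fails the run):
1. the safety pin lies in the dish, let go, with the coupler still down on the ball (horizontal distance between pin_mid and dish_in below 0.062 m and z of pin_mid in the frame of dish below 0.055 m and contact force between the fingers and pin below 0.3 N and distance between tongue and ball below 0.008 m), for 0.2 s.
2. the lock handle is pulled out (at least 17 mm) with the coupler still on the ball (value of joint latch above 0.017 m and distance between tongue and ball below 0.015 m), for 0.1 s.
3. the coupler is lifted clear of the ball (distance between tongue and ball above 0.07 m), for 0.2 s.
At the end, for the whole second after the job is handed in: The fingers alone hold the coupler up (over 3 N on the tongue or its handle, nothing under it), still (under 0.06 rad/s), its ball seat 75 to 130 mm from the ball's centre; the pin lies let go in the dish, its middle within 62 mm of the dish's axis and under 55 mm above its underside (distance between tongue and ball between 0.075 and 0.13 m and angular speed of tongue below 0.06 rad/s and contact force between the fingers and tongue above 3 N and contact force between tongue and dish below 0.1 N and contact force between tongue and pin below 0.1 N and horizontal distance between pin_mid and dish_in below 0.062 m and z of pin_mid in the frame of dish below 0.055 m and contact force between the fingers and pin below 0.3 N); the arm keeps its last pose, push and grip.
It fails at once if the piston is shoved aside (more than 30 mm) or knocked over (distance of piston from where it was at the start of the episode above 0.03 m or angle between piston's own z axis and vertical above 0.5 rad).
It fails at once if the connecting rod is shoved aside (more than 30 mm) or knocked over (distance of conrod from where it was at the start of the episode above 0.03 m or angle between conrod's own z axis and vertical above 0.5 rad).
It fails at once if the bearing cap is shoved aside (more than 30 mm) or knocked over (distance of bearing_cap from where it was at the start of the episode above 0.03 m or angle between bearing_cap's own z axis and vertical above 0.5 rad).
It fails at once if the safety pin is thrown or dropped from a height (faster than 1.3 m/s) (linear speed of pin above 1.3 m/s).
It also fails if it takes over 56 s, if anything falls off the work surface, if the arm or the gripper's body presses on something with over 40 N, if the wrist force passes 120 N, or if a joint passes its speed limit or range.

### The arm

A 7-joint arm with a two-finger parallel gripper is mounted at the origin on the work surface. World frame = base frame: x ahead of the robot, y to its left, z up, the work surface at z = 0. Lengths are in m, angles in rad, forces in N, time in s.
With the tool pointing down it reaches from about 0.425 to 0.925 m from the base axis. Payload 6.8 kg.
Tool frame: the origin (TCP) lies at the very end of the fingers, on their centre line; the grasp point (between the pads) lies 19 mm behind it; z points along the fingers, y is the line along which they close (so a half turn about z gives the same grasp; the last joint's range is limited). The gripper opens to 85 mm and grips with 20 to 120 N. Pads are 22 mm wide; open, the fingers measure 114 mm over their backs; the gripper's body (76 mm by 85 mm) begins 54 mm behind the grasp point. The pads swing forward as they close: fully open they stand 13 mm farther back than shut.
Start: joints at [-1.238, 0.477, 0.022, 1.555, -0.011, 1.109, -0.083], TCP at [0.288, 0.61, 0.21] pointing down, gripper open.
Joint ranges: [-2.96, 2.96], [-0.34, 2.1], [-1.41, 1.46], [0.24, 2.44], [-1.37, 4.51], [0.17, 1.92], [-2.96, 2.96]. Speed limits (rad/s): [2.39, 2.39, 3.14, 3.14, 3.14, 3.14, 3.14].

### API

Orientations are given as a unit quaternion [w, x, y, z].
In Python, from station import get_obs, read_camera, hand_in gives the robot as it stands.
- The arm moves only by the tool arm_command, never from a script. Its argument "commands" is one flat list of numbers, 7 for each row, row after row: the shift along the tool's x, y, z in m, then the turn, a rotation vector about the tool's x, y, z in degrees, then the opening, from 0 (shut) to 1 (fully open). In form: [tx, ty, tz, rx, ry, rz, fingers, tx, ty, tz, rx, ry, rz, fingers, ...]. A call has 1 to 8 rows; each row is the pose to reach, as a shift and turn from the pose commanded when the call began, along the tool's axes at that moment; what a row does not reach only later rows make up. A row lasts 1/10 s, in which the tool goes at most 50 mm and 8.59 degrees, less where a joint would pass 70% of its speed; a pose out of reach is approached as far as the arm can. A call with a gripper value outside its range is refused whole. The fingers move at their own pace and stop on an object; "force" is the grip in N (left out, the last holds). Time passes only in rows, so rows that repeat a pose let the fingers close. It gives the time, the measured TCP pose, the force, the opening and the grip force at its end, in the units of the state.
- get_obs(): the state, without advancing time (a new reading comes with each control period).
- read_camera(name): name is "scene" or "top" or "wrist"; returns a dict with "img" (384x512x3 uint8, red, green, blue), "camera_matrix" (3x3 intrinsics, pixels), "pose" (4x4, takes a point from camera to world coordinates). Camera axes: x right, y down, z forward; pixel columns grow to the right and rows downward; lengths in m; the calibration is good to about 2 mm. The wrist camera is an equidistant fisheye: a pixel r from the principal point sees the ray r / f radians off the axis. A picture is of the moment at which its call begins. There is no depth.
- hand_in(): hands the job in; it is judged then, once.
The state is a dict: "t": time; "q": joint angles; "joint_vel": joint speeds; "joint_torque": joint torques, N m; "eef_pos": TCP position; "tool_rot": TCP orientation; "contact_force": force on the tool from outside, world axes, zero at the start; "torque": the same for the moment, N m; "gripper_width": opening from 0.0 (shut) to 1.0 (fully open); "grasp_force": force on a finger pad.
Only numpy, scipy, OpenCV 4.12 (cv2) and the standard library are available. Lean on these libraries where they do the work, as an engineer would, in place of code of your own. Each camera call takes 0.05 s, during which the arm holds its last target. There are 200 camera calls.

## Working session

There is one attempt and no reset: what is moved stays moved. The work goes in short steps, Python scripts to look and compute and a tool call to move; the robot and the scene stay as the last step left them, time stands still between calls to the robot, and variables do not carry over. Pictures are saved under pics/ and viewed, at most 10 in all, crops included, and the job is handed in when it is done.

Besides the shell and the picture viewer there is one more tool, called after "Emit:" as name(argument=value, ...) on one line, values as JSON. arm_command: Moves the arm, as the interface text tells. Its arguments: {"type":"object","properties":{"commands":{"type":"array","items":{"type":"number"}},"force":{"type":"number"}},"required":["commands"]}

```bash
mkdir -p pics; cat > h.py <<'E'
import numpy as np, cv2
from station import get_obs, read_camera, hand_in
from scipy.spatial.transform import Rotation as R
def ray(c,u,v):
    K=c["camera_matrix"];P=np.array(c["pose"])
    if c.get("fish"):
        x=(u-K[0][2])/K[0][0];y=(v-K[1][2])/K[1][1];r=np.hypot(x,y)
        d=np.array([np.sin(r)*x/max(r,1e-9),np.sin(r)*y/max(r,1e-9),np.cos(r)])
    else: d=np.array([(u-K[0][2])/K[0][0],(v-K[1][2])/K[1][1],1])
    return P[:3,3],P[:3,:3]@d
def at(c,u,v,z):
    o,d=ray(c,u,v);return o+d*(z-o[2])/d[2]
def proj(c,p):
    P=np.array(c["pose"]);q=P[:3,:3].T@(np.array(p)-P[:3,3]);K=c["camera_matrix"]
    if c.get("fish"):
        r=np.hypot(q[0],q[1]);t=np.arctan2(r,q[2]);q=np.array([q[0]/r*t,q[1]/r*t,1])
    return np.array([K[0][0]*q[0]/q[2]+K[0][2],K[1][1]*q[1]/q[2]+K[1][2]])
def cam(n):
    c=read_camera(n);c["fish"]=n=="wrist";np.save(f"{n}.npy",c,allow_pickle=True);return c
def load(n): return np.load(f"{n}.npy",allow_pickle=True).item()
def save(c,name,crop=None,s=1.5):
    im=c["img"][:,:,::-1]
    if crop: x0,y0,x1,y1=crop;im=im[y0:y1,x0:x1]
    cv2.imwrite(f"pics/{name}.png",cv2.resize(im,None,fx=s,fy=s,interpolation=cv2.INTER_CUBIC))
def tool(dw):  # world shift -> tool shift
    w,x,y,z=get_obs()["tool_rot"];return R.from_quat([x,y,z,w]).inv().apply(dw)
E
python3 - <<'E'
from h import *
np.set_printoptions(precision=3,suppress=True)
for n in("top","scene"):
    c=cam(n);save(c,n);print(n,c["camera_matrix"],c["pose"])
o=get_obs();print(o)
E
```

```text
top [[400.711   0.    256.791]
 [  0.    400.711 182.346]
 [  0.      0.      1.   ]] [[-0.005 -0.987  0.163  0.283]
 [-1.     0.001 -0.026  0.037]
 [ 0.025 -0.163 -0.986  1.192]
 [ 0.     0.     0.     1.   ]]
scene [[360.037   0.    259.644]
 [  0.    360.037 192.544]
 [  0.      0.      1.   ]] [[-0.121  0.675 -0.728  1.21 ]
 [ 0.993  0.09  -0.081  0.079]
 [ 0.011 -0.732 -0.681  0.781]
 [ 0.     0.     0.     1.   ]]
{'t': 0.1, 'q': array([-1.238,  0.478,  0.022,  1.556, -0.011,  1.109, -0.083]), 'joint_vel': array([ 0.001, -0.   ,  0.001, -0.003, -0.001, -0.001, -0.001]), 'joint_torque': array([  0.005, -59.775,   1.614, -28.196,   0.013,   0.005,   0.   ]), 'eef_pos': array([0.288, 0.61 , 0.209]), 'tool_rot': array([-0.   ,  0.219,  0.976, -0.001]), 'contact_force': array([-0.416, -0.204,  0.439]), 'torque': array([0.019, 0.001, 0.031]), 'grasp_force': 0.0, 'gripper_width': 0.9980472120242588}
```

View pics/top.png

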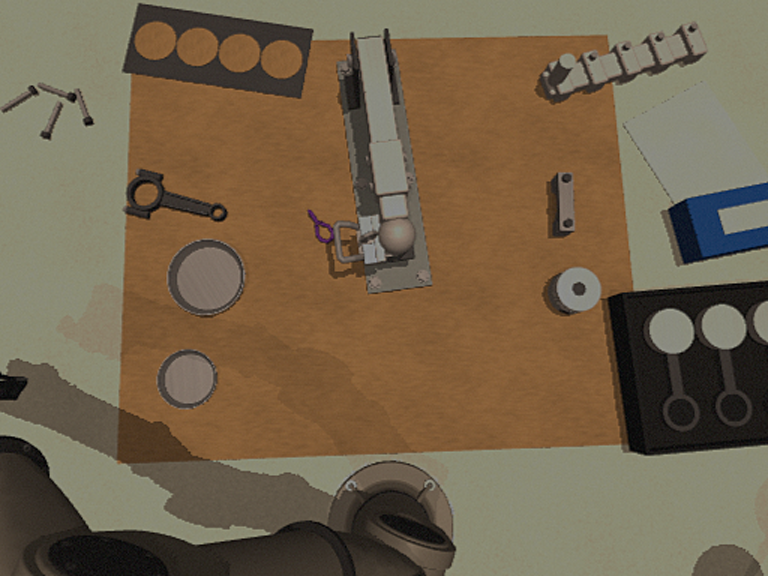

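View pics/scene.png

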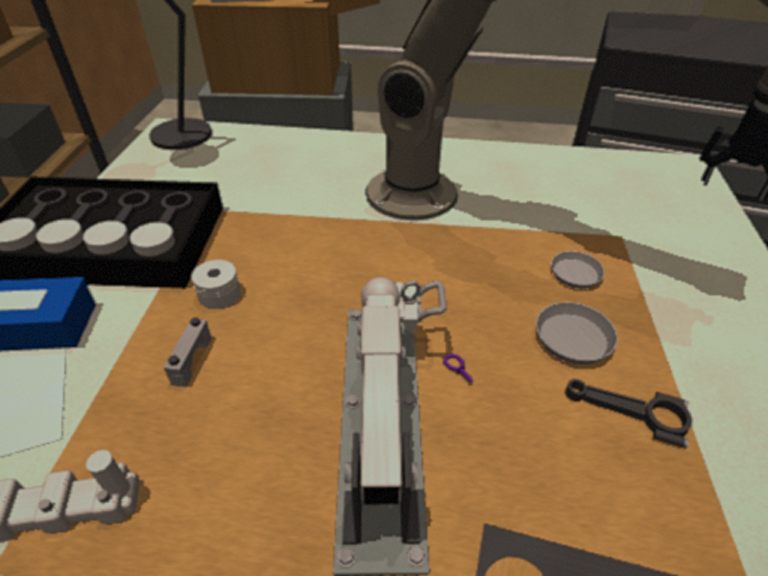

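Top view: dome at (397,238), pull bow (345,242), pin loop about (368,236), big dish (206,277), all in the 1.5x image. The scene view agrees. I'll enlarge the coupler next.

```bash
python3 - <<'E'
from h import *
np.set_printoptions(precision=3,suppress=True)
t=load("top");s=load("scene")
a=cv2.resize(t["img"][125:205,200:300,::-1],None,fx=7,fy=7,interpolation=cv2.INTER_CUBIC)[:, :]
b=cv2.resize(s["img"][175:255,225:325,::-1],None,fx=7,fy=7,interpolation=cv2.INTER_CUBIC)
cv2.imwrite("pics/z1.png",a);cv2.imwrite("pics/z2.png",b)
# dish rim
for u in((167,278),(245,278),(206,239),(206,317)): print(at(t,u[0]/1.5,u[1]/1.5,.028))
print("plate corners")
for u in((370,293),(432,284)): print(at(t,u[0]/1.5,u[1]/1.5,.010))
print("dome",at(t,397/1.5,238/1.5,.125))
print("dishscene",at(s,577/1.5,331/1.5,.028))
E
```

```text
[0.467 0.43  0.028]
[0.467 0.28  0.028]
[0.544 0.358 0.028]
[0.391 0.352 0.028]
plate corners
[0.439 0.036 0.01 ]
[ 0.457 -0.088  0.01 ]
dome [ 0.525 -0.013  0.125]
dishscene [0.475 0.357 0.028]
```

View pics/z1.png

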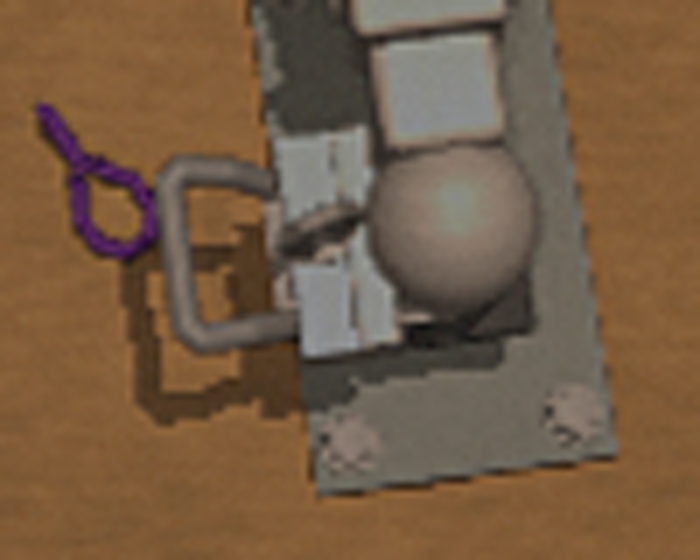

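View pics/z2.png

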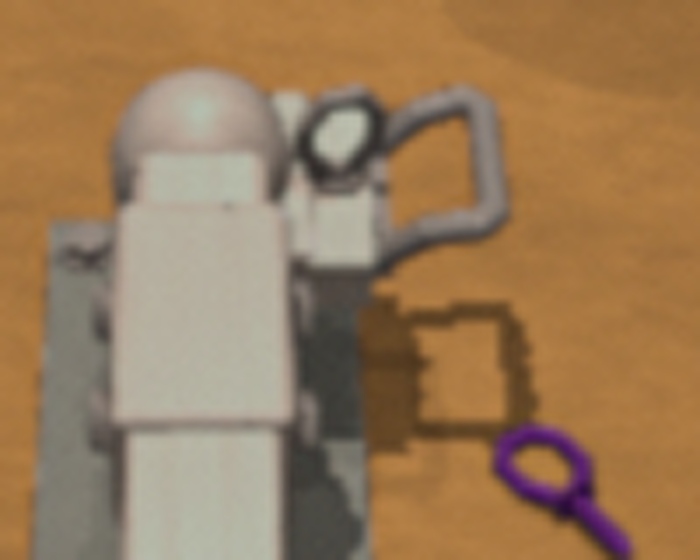

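The plate-end corners give a mount yaw of about 8.3°, with the ball near (0.53,-0.013). The dish is 151 mm across, centred at about (0.47,0.355). I'll move over the pin and use the wrist camera.

Emit:
arm_command(commands=[-0.44,-0.41,-0.09,0,0,40,0.6,-0.44,-0.41,-0.09,0,0,40,0.6,-0.44,-0.41,-0.09,0,0,40,0.6,-0.44,-0.41,-0.09,0,0,40,0.6,-0.44,-0.41,-0.09,0,0,40,0.6,-0.44,-0.41,-0.09,0,0,40,0.6,-0.44,-0.41,-0.09,0,0,40,0.6,-0.44,-0.41,-0.09,0,0,40,0.6], force=60)

```text
t: 0.9
eef_pos: [0.4348, 0.241, 0.2694]
tool_rot: [-0.0, 0.539, 0.842, -0.0]
contact_force: [0.7, 0.4, -0.0]
gripper_width: 0.6
grasp_force: 0.0
```

```bash
python3 - <<'E'
from h import *
np.set_printoptions(precision=3,suppress=True)
o=get_obs();print(o["eef_pos"],o["tool_rot"],tool(np.array([.505,.035,.30])-o["eef_pos"]))
E
```

```text
[0.435 0.241 0.269] [-0.     0.539  0.842 -0.   ] [-0.216 -0.022 -0.031]
```

Emit:
arm_command(commands=[-0.216,-0.022,-0.03,0,0,0,0.5,-0.216,-0.022,-0.03,0,0,0,0.5,-0.216,-0.022,-0.03,0,0,0,0.5,-0.216,-0.022,-0.03,0,0,0,0.5,-0.216,-0.022,-0.03,0,0,0,0.5,-0.216,-0.022,-0.03,0,0,0,0.5,-0.216,-0.022,-0.03,0,0,0,0.5])

```text
t: 1.6
eef_pos: [0.5047, 0.0382, 0.2988]
tool_rot: [-0.0, 0.539, 0.842, -0.0]
contact_force: [0.1, 0.5, -0.7]
gripper_width: 0.499
grasp_force: 0.0
```

```bash
python3 - <<'E'
from h import *
np.set_printoptions(precision=3,suppress=True)
o=get_obs();print(o["eef_pos"],o["tool_rot"])
c=cam("wrist");save(c,"w1");print(c["camera_matrix"],c["pose"]); print(proj(c,[.52,.04,.14]),proj(c,o["eef_pos"]))
E
```

```text
[0.505 0.038 0.299] [-0.     0.539  0.842 -0.   ]
[[297.319   0.    254.533]
 [  0.    297.319 190.436]
 [  0.      0.      1.   ]] [[ 0.908  0.402  0.117  0.474]
 [ 0.418 -0.872 -0.255  0.104]
 [-0.001  0.28  -0.96   0.462]
 [ 0.     0.     0.     1.   ]]
[268.162 175.799] [255.248 229.893]
```

View pics/w1.png

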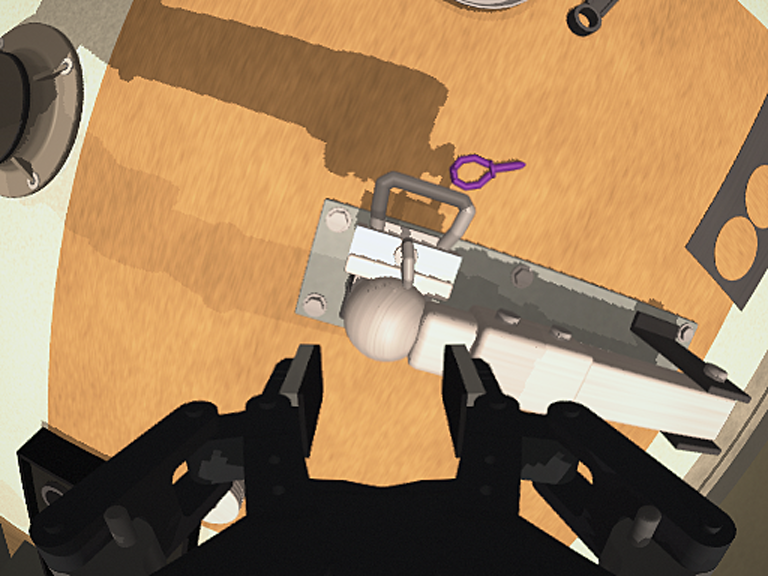

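The pin loop is at (408,235)-(408,287), nearly vertical in the image, so the tool yaw already matches it. The dome is at (384,320), the bar middle at (428,193) and the plate corners at (327,199) and (296,314). I'll fit all three views together.

```bash
python3 - <<'E'
from h import *
from scipy.optimize import least_squares
np.set_printoptions(precision=4,suppress=True)
t,s,w=load("top"),load("scene"),load("wrist")
T=lambda u,v:(u/7+200,v/7+125); S=lambda u,v:(u/7+225,v/7+175); W=lambda u,v:(u/1.5,v/1.5)
M=[(t,T(180,256),(0,.108,.125)),(t,T(455,230),(0,0,.125)),(t,T(317,494),(-.085,.065,.01)),(t,T(615,456),(-.085,-.065,.01)),
(s,S(489,155),(0,.108,.125)),(s,S(201,154),(0,0,.125)),
(w,W(428,193),(0,.108,.125)),(w,W(384,320),(0,0,.125)),(w,W(327,199),(-.085,.065,.01)),(w,W(296,314),(-.085,-.065,.01))]
def pt(p,l): c,q=np.cos(p[2]),np.sin(p[2]);return [p[0]+c*l[0]-q*l[1],p[1]+q*l[0]+c*l[1],l[2]]
f=lambda p:np.concatenate([proj(c,pt(p,l))-m for c,m,l in M])
r=least_squares(f,[.53,-.01,.14],loss="soft_l1");print(r.x,np.degrees(r.x[2]));print(f(r.x).reshape(-1,2))
pin=pt(r.x,(0,.052,.140));print("pin",pin,"bar",pt(r.x,(0,.108,.125)))
# pin loop by 3 views: loop y-axis yaw a
def loop(a,p,c): # silhouette centre
    return [np.round(proj(c,[p[0]-np.sin(a)*k*.016,p[1]+np.cos(a)*k*.016,z])*1.5,0) for k in(-1,1) for z in(.134,.147)]+[np.round(proj(c,[p[0],p[1],.159])*1.5,0)]
for a in(.35,.43,.5): print(a,*loop(a,pin,w))
c=w;save(c,"w2",(205,115,325,215),6)
o=get_obs();R_=R.from_quat(np.roll(o["tool_rot"],-1)).as_matrix();print(R_,o["eef_pos"])
E
```

```text
[ 0.5299 -0.0118  0.1251] 7.167861387622175
[[-0.9201  0.0483]
 [-0.8613 -1.0474]
 [-0.6862  0.3305]
 [-0.0684  0.2956]
 [-0.2356  0.5494]
 [-0.0043  0.4745]
 [ 0.1905 -0.2088]
 [ 0.6404  0.6919]
 [-1.9919  0.2837]
 [-2.5564  0.1443]]
pin [np.float64(0.523419816377173), np.float64(0.039816648200410164), 0.14] bar [np.float64(0.5164323204866198), np.float64(0.09537899967314305), 0.125]
0.35 [404. 284.] [405. 289.] [408. 243.] [409. 247.] [408. 272.]
0.43 [406. 284.] [406. 289.] [406. 243.] [407. 247.] [408. 272.]
0.5 [407. 284.] [408. 289.] [405. 243.] [406. 247.] [408. 272.]
[[-0.42    0.9075 -0.0011]
 [ 0.9075  0.42    0.0003]
 [ 0.0008 -0.0009 -1.    ]] [0.5045 0.0391 0.2987]
```

View pics/w2.png

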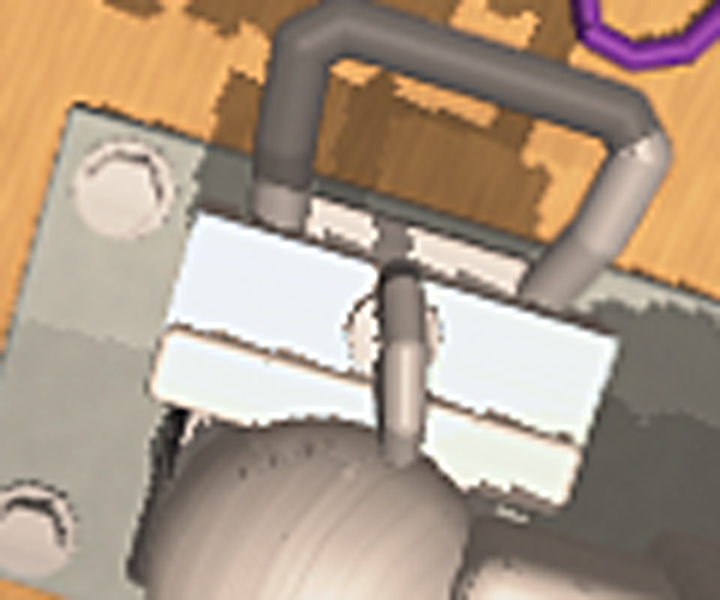

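Emit:
arm_command(commands=[-0.0075,0.0186,0.05,0,0,0,0.35,-0.0075,0.0186,0.09,0,0,0,0.35,-0.0075,0.0186,0.09,0,0,0,0.35,-0.0075,0.0186,0.09,0,0,0,0.35,-0.0075,0.0186,0.09,0,0,0,0.35])

```text
t: 2.15
eef_pos: [0.5262, 0.0395, 0.2113]
tool_rot: [0.001, 0.539, 0.842, 0.001]
contact_force: [0.1, -0.6, -0.3]
gripper_width: 0.35
grasp_force: 0.0
```

```bash
python3 - <<'E'
from h import *
np.set_printoptions(precision=4,suppress=True)
o=get_obs();print(o["eef_pos"],tool(np.array([.5245,.040,.130])-o["eef_pos"]))
c=cam("wrist");save(c,"w3",(160,140,350,260),4);print((proj(c,o["eef_pos"])-[160,140])*4)
E
```

```text
[0.5262 0.0395 0.2113] [ 0.0012 -0.0016  0.0813]
[380.9884 359.4233]
```

View pics/w3.png

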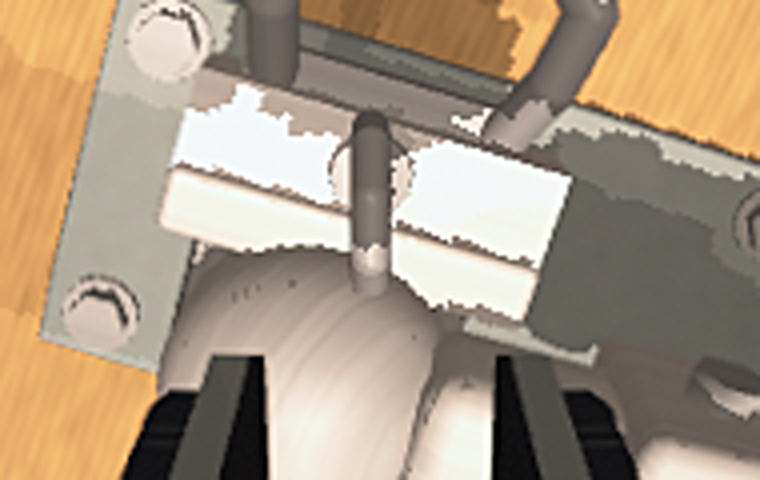

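The pin loop is at x≈371 in the crop and the finger centre at 380. That is about 2 mm along -y tool, which agrees with the computed -1.6 mm. Next: descend and grip.

Emit:
arm_command(commands=[0.001,-0.002,0.045,0,0,0,0.35,0.001,-0.002,0.08,0,0,0,0.35,0.001,-0.002,0.08,0,0,0,0.35,0.001,-0.002,0.08,0,0,0,0,0.001,-0.002,0.08,0,0,0,0,0.001,-0.002,0.08,0,0,0,0,0.001,-0.002,0.08,0,0,0,0], force=60)

```text
t: 2.9
eef_pos: [0.525, 0.039, 0.1317]
tool_rot: [0.001, 0.539, 0.842, 0.002]
contact_force: [-0.7, -0.6, 8.2]
gripper_width: 0.058
grasp_force: 59.4
```

Emit:
arm_command(commands=[0,0,-0.015,0,0,0,0,0,0,-0.03,0,0,0,0,0,0,-0.06,0,0,0,0,0,0,-0.1,0,0,0,0,0,0,-0.12,0,0,0,0,0,0,-0.12,0,0,0,0])

```text
t: 3.5
eef_pos: [0.5253, 0.0389, 0.2535]
tool_rot: [0.002, 0.539, 0.842, 0.003]
contact_force: [-0.7, -0.7, -1.1]
gripper_width: 0.065
grasp_force: 58.9
```

```bash
python3 - <<'E'
from h import *
np.set_printoptions(precision=4,suppress=True)
o=get_obs();print(o["eef_pos"],tool(np.array([.471,.355,.25])-o["eef_pos"]))
c=cam("wrist");save(c,"w4",(130,120,380,300),3)
E
```

```text
[0.5253 0.0389 0.2535] [0.3099 0.0828 0.004 ]
```

View pics/w4.png

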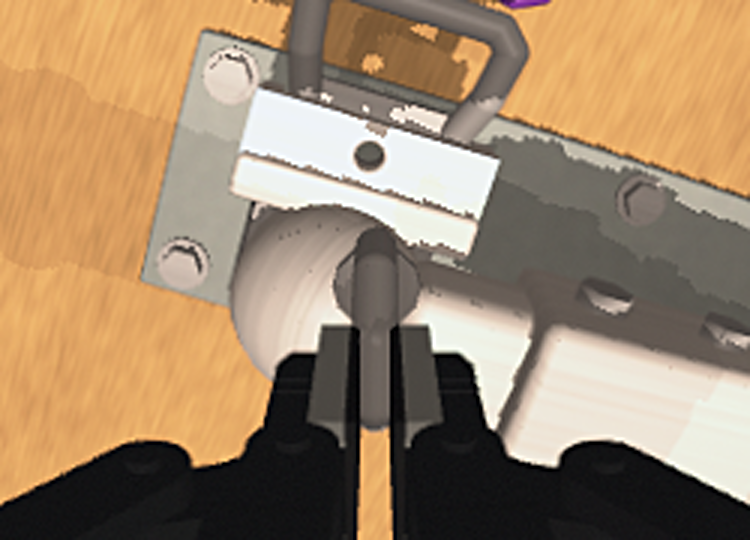

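The pin is out (hole empty) and held firmly. I'll carry it to the dish.

Emit:
arm_command(commands=[0.31,0.083,0.0,0,0,0,0,0.31,0.083,0.0,0,0,0,0,0.31,0.083,0.0,0,0,0,0,0.31,0.083,0.0,0,0,0,0,0.31,0.083,0.0,0,0,0,0,0.31,0.083,0.0,0,0,0,0,0.31,0.083,0.0,0,0,0,0,0.31,0.083,0.0,0,0,0,0])

```text
t: 4.35
eef_pos: [0.4661, 0.3589, 0.2476]
tool_rot: [-0.001, 0.536, 0.844, -0.001]
contact_force: [0.0, -0.3, 0.1]
gripper_width: 0.059
grasp_force: 58.9
```

```bash
python3 - <<'E'
from h import *
np.set_printoptions(precision=4,suppress=True)
o=get_obs();print(o["eef_pos"],tool(np.array([.471,.355,.062])-o["eef_pos"]))
E
```

```text
[0.4661 0.3589 0.2476] [-0.0057  0.0032  0.1856]
```

Emit:
arm_command(commands=[-0.005,0.003,0.05,0,0,0,0,-0.005,0.003,0.1,0,0,0,0,-0.005,0.003,0.15,0,0,0,0,-0.005,0.003,0.175,0,0,0,0,-0.005,0.003,0.187,0,0,0,0,-0.005,0.003,0.188,0,0,0,0,-0.005,0.003,0.188,0,0,0,0])

```text
t: 5.05
eef_pos: [0.4744, 0.3515, 0.0623]
tool_rot: [0.0, 0.54, 0.842, 0.001]
contact_force: [-0.1, -0.3, 0.0]
gripper_width: 0.059
grasp_force: 58.9
```

Emit:
arm_command(commands=[0,0,0.006,0,0,0,0,0,0,0.006,0,0,0,0,0,0,0.006,0,0,0,0.7,0,0,0.006,0,0,0,1,0,0,0.006,0,0,0,1,0,0,0.006,0,0,0,1,0,0,0.006,0,0,0,1,0,0,0.006,0,0,0,1])

```text
t: 5.85
eef_pos: [0.4733, 0.3518, 0.0552]
tool_rot: [-0.0, 0.539, 0.842, 0.0]
contact_force: [0.6, 0.1, 0.5]
gripper_width: 1.001
grasp_force: 0.0
```

Emit:
arm_command(commands=[0,0,-0.02,0,0,0,1,0,0,-0.04,0,0,0,1,0,0,-0.07,0,0,0,1,0,0,-0.12,0,0,0,1,0,0,-0.17,0,0,0,1,0,0,-0.2,0,0,0,1,0,0,-0.2,0,0,0,1,0,0,-0.2,0,0,0,1])

```text
t: 6.65
eef_pos: [0.4734, 0.3519, 0.2556]
tool_rot: [-0.0, 0.539, 0.842, 0.001]
contact_force: [-0.3, 0.0, -1.2]
gripper_width: 0.999
grasp_force: 0.0
```

```bash
python3 - <<'E'
from h import *
np.set_printoptions(precision=4,suppress=True)
o=get_obs();print(o["eef_pos"],tool(np.array([.516,.0955,.26])-o["eef_pos"]))
c=cam("wrist");save(c,"w5",s=1.5)
d=cam("scene");print(proj(c,[.471,.355,.005])*1.5)
E
```

```text
[0.4734 0.3519 0.2556] [-0.2507 -0.0686 -0.0046]
[381.074  232.0849]
```

View pics/w5.png

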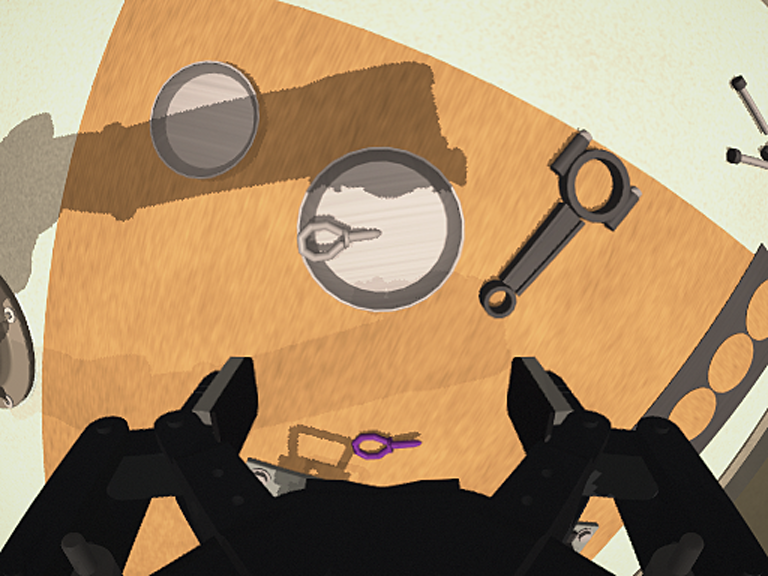

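The pin lies in the dish with its loop on the left wall. Its middle, at about (347,238), is roughly 32 mm from the dish axis, so step 1 is met. Next is the pull bar.

Emit:
arm_command(commands=[-0.25,-0.069,0.0,0,0,-72,1,-0.25,-0.069,0.0,0,0,-72,1,-0.25,-0.069,0.0,0,0,-72,1,-0.25,-0.069,0.0,0,0,-72,1,-0.25,-0.069,0.0,0,0,-72,1,-0.25,-0.069,0.0,0,0,-72,0.7,-0.25,-0.069,0.0,0,0,-72,0.6,-0.25,-0.069,0.0,0,0,-72,0.6])

```text
t: 7.55
eef_pos: [0.5145, 0.0944, 0.2536]
tool_rot: [-0.001, -0.016, 1.0, -0.001]
contact_force: [0.3, 0.8, -0.5]
gripper_width: 0.601
grasp_force: 0.0
```

```bash
python3 - <<'E'
from h import *
np.set_printoptions(precision=4,suppress=True)
o=get_obs();M=R.from_quat(np.roll(o["tool_rot"],-1)).as_matrix();print(o["q"],o["eef_pos"],tool(np.array([.5165,.0955,.2])-o["eef_pos"]),np.degrees(np.arctan2(M[1,1],M[0,1])))
E
```

```text
[-0.5794  0.185   0.3216  1.8792 -0.0651  1.0906  1.371 ] [0.5145 0.0944 0.2536] [-0.0022  0.0011  0.0536] 91.88121005637906
```

Emit:
arm_command(commands=[-0.002,0.001,0.03,0,0,-5.3,0.45,-0.002,0.001,0.053,0,0,-5.3,0.45,-0.002,0.001,0.053,0,0,-5.3,0.45,-0.002,0.001,0.053,0,0,-5.3,0.45])

```text
t: 7.95
eef_pos: [0.5167, 0.0966, 0.2015]
tool_rot: [-0.001, -0.06, 0.998, -0.0]
contact_force: [0.4, 0.2, 0.6]
gripper_width: 0.453
grasp_force: 0.0
```

```bash
python3 - <<'E'
from h import *
np.set_printoptions(precision=4,suppress=True)
o=get_obs();M=R.from_quat(np.roll(o["tool_rot"],-1)).as_matrix();print(o["eef_pos"],tool(np.array([.5165,.0955,.104])-o["eef_pos"]),np.degrees(np.arctan2(M[1,1],M[0,1])))
c=cam("wrist");save(c,"w6",(130,100,380,280),3);print((proj(c,o["eef_pos"])-[130,100])*3,(proj(c,[.5165,.0955,.125])-[130,100])*3)
E
```

```text
[0.5167 0.0966 0.2015] [ 0.     -0.001   0.0975] 96.93566616176005
[369.1373 387.9479] [366.8986 277.4995]
```

View pics/w6.png

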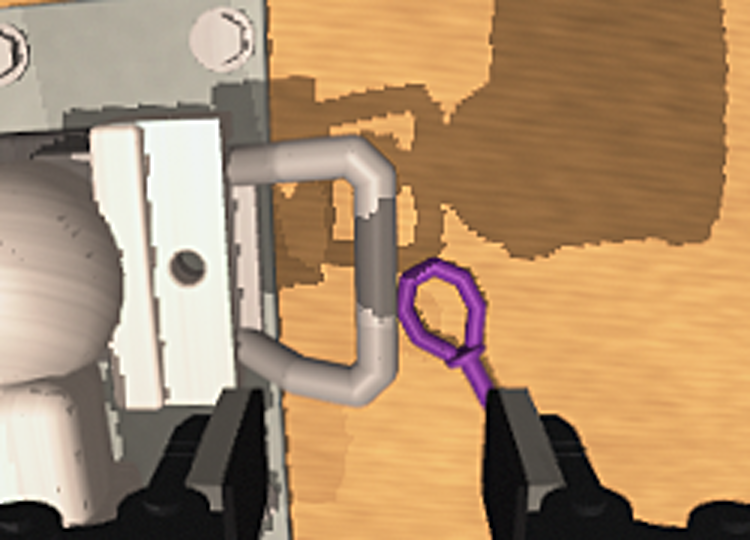

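The bar is at x≈376 in the crop against a predicted 367, so about 3 mm further along +y. The legs are symmetric about y≈270. I'll descend and grip.

Emit:
arm_command(commands=[0.001,0.002,0.045,0,0,0,0.45,0.001,0.002,0.08,0,0,0,0.45,0.001,0.002,0.098,0,0,0,0.45,0.001,0.002,0.098,0,0,0,0.45,0.001,0.002,0.098,0,0,0,0,0.001,0.002,0.098,0,0,0,0,0.001,0.002,0.098,0,0,0,0,0.001,0.002,0.098,0,0,0,0], force=100)

```text
t: 8.8
eef_pos: [0.5178, 0.0971, 0.1063]
tool_rot: [0.002, -0.06, 0.998, -0.0]
contact_force: [0.9, -5.1, 4.5]
gripper_width: 0.033
grasp_force: 83.4
```

Fingers are closed and holding, but the width reads low. I'll pull and watch the spring force.

Emit:
arm_command(commands=[0,0.006,0,0,0,0,0,0,0.012,0,0,0,0,0,0,0.012,0,0,0,0,0])

```text
t: 9.1
eef_pos: [0.5163, 0.108, 0.1062]
tool_rot: [0.002, -0.06, 0.998, -0.001]
contact_force: [0.5, -9.6, 4.3]
gripper_width: 0.039
grasp_force: 83.9
```

The force is 9.6 N at about 11 mm, which matches the spring, so the bar is held. Next: pull to about 26 mm.

Emit:
arm_command(commands=[0,0.008,0,0,0,0,0,0,0.014,0,0,0,0,0,0,0.014,0,0,0,0,0,0,0.014,0,0,0,0,0,0,0.014,0,0,0,0,0], force=110)

```text
t: 9.6
eef_pos: [0.5147, 0.1197, 0.1062]
tool_rot: [0.001, -0.059, 0.998, -0.002]
contact_force: [-0.3, -13.3, 5.2]
gripper_width: 0.032
grasp_force: 87.6
```

```bash
python3 - <<'E'
from h import *
np.set_printoptions(precision=4,suppress=True)
o=get_obs();M=R.from_quat(np.roll(o["tool_rot"],-1)).as_matrix();print(o["eef_pos"],M)
# lift plan: rotate tool point about pivot
yaw=.125;X=np.array([np.cos(yaw),np.sin(yaw),0]);Y=np.array([-np.sin(yaw),np.cos(yaw),0])
piv=np.array([.5299,-.0118,0])+.34*X+[0,0,.14]
for th in(.05,.1,.2,.295):
    r=R.from_rotvec(Y*th);p=piv+r.apply(o["eef_pos"]-piv)
    print(th,M.T@(p-o["eef_pos"]),np.degrees(M.T@(Y*th)))
E
```

```text
[0.5147 0.1197 0.1062] [[-0.9931 -0.1175  0.0031]
 [-0.1175  0.9931 -0.0038]
 [-0.0027 -0.0042 -1.    ]]
0.05 [ 0.0012 -0.0001 -0.017 ] [ 0.0208  2.8647 -0.012 ]
0.1 [ 0.0016 -0.0002 -0.034 ] [ 0.0416  5.7294 -0.024 ]
0.2 [-0.0002 -0.0003 -0.068 ] [ 0.0831 11.4588 -0.0481]
0.295 [-0.0051 -0.0004 -0.0999] [ 0.1226 16.9017 -0.0709]
```

13.3 N means a latch travel of about 23 mm, so the fork clears the ball. Now lift along the arc.

Emit:
arm_command(commands=[0,0.002,0,0,0,0,0,0.001,0.002,-0.008,0,1.4,0,0,0.001,0.002,-0.017,0,2.9,0,0,0.001,0.002,-0.025,0,4.3,0,0,0.001,0.002,-0.034,0,5.7,0,0,0.001,0.002,-0.034,0,5.7,0,0])

```text
t: 10.2
eef_pos: [0.514, 0.127, 0.1406]
tool_rot: [-0.047, -0.061, 0.997, -0.002]
contact_force: [0.3, -0.0, -0.1]
gripper_width: 0.001
grasp_force: 0.0
```

The bar slipped out during the lift. I'll back off, return to the earlier look pose and compare images numerically, as all my picture views are used.

```bash
python3 - <<'E'
from h import *
np.set_printoptions(precision=4,suppress=True)
o=get_obs();q=R.from_quat(np.roll(o["tool_rot"],-1))
print(tool(np.array([.5167,.0966,.2015])-o["eef_pos"]),np.degrees((q.inv()*R.from_quat([-.06,.998,0,-.001])).as_rotvec()))
E
```

```text
[ 0.0068 -0.0305 -0.0606] [ 0.0614 -5.309   0.0685]
```

Emit:
arm_command(commands=[0.004,0,-0.04,0,-5.3,0,0,0.007,-0.03,-0.061,0,-5.3,0,0.45,0.007,-0.03,-0.061,0,-5.3,0,0.45,0.007,-0.03,-0.061,0,-5.3,0,0.45,0.007,-0.03,-0.061,0,-5.3,0,0.45])

```text
t: 10.7
eef_pos: [0.5139, 0.0972, 0.1992]
tool_rot: [-0.004, -0.061, 0.998, -0.0]
contact_force: [0.4, 0.0, -0.1]
gripper_width: 0.447
grasp_force: 0.0
```

```bash
python3 - <<'E'
from h import *
np.set_printoptions(precision=4,suppress=True)
o=get_obs();print(o["eef_pos"],o["tool_rot"])
old=load("wrist");c=read_camera("wrist");c["fish"]=True;np.save("wrist2.npy",c,allow_pickle=True)
g=lambda c:cv2.cvtColor(c["img"],cv2.COLOR_RGB2GRAY)
A,B=g(old),g(c)
for n,(x,y,w,h) in dict(hole=(182,178,22,22),bow=(205,140,62,98),guide=(158,135,50,105),bolt=(190,100,26,26),dome=(132,160,38,50),purple=(262,184,32,38)).items():
    P=A[y:y+h,x:x+w]; s=20
    x0,y0=max(0,x-s),max(0,y-s)
    m=cv2.matchTemplate(B[y0:y+h+s,x0:x+w+s],P,cv2.TM_CCOEFF_NORMED);_,v,_,l=cv2.minMaxLoc(m);print(n,round(v,3),l[0]+x0-x,l[1]+y0-y)
E
```

```text
[0.5139 0.0972 0.1992] [-0.0037 -0.0611  0.9981 -0.    ]
hole 0.967 -1 4
bow 0.9 -1 3
guide 0.946 -2 3
bolt 0.909 -1 3
dome 0.985 -2 3
purple 0.983 -1 3
```

Everything moved together, so the coupler is down and the latch is home. The first grip had the bar low between the pads: the width read small and the tool was pushed up. I'll grip about 11 mm deeper.

Emit:
arm_command(commands=[-0.003,-0.001,0.045,0,-0.5,0,0.45,-0.003,-0.001,0.085,0,-0.5,0,0.45,-0.003,-0.001,0.104,0,-0.5,0,0.45,-0.003,-0.001,0.104,0,-0.5,0,0.45,-0.003,-0.001,0.104,0,-0.5,0,0,-0.003,-0.001,0.104,0,-0.5,0,0,-0.003,-0.001,0.104,0,-0.5,0,0,-0.003,-0.001,0.104,0,-0.5,0,0], force=110)

```text
t: 11.55
eef_pos: [0.5177, 0.0969, 0.0969]
tool_rot: [0.002, -0.061, 0.998, 0.001]
contact_force: [-1.0, 3.6, 4.7]
gripper_width: 0.092
grasp_force: 108.3
```

Width is now 0.092, in proportion to the 8 mm pin reading, and the grip is at full force. Pull 25 mm.

Emit:
arm_command(commands=[0,0.006,0,0,0,0,0,0,0.012,0,0,0,0,0,0,0.018,0,0,0,0,0,0,0.025,0,0,0,0,0,0,0.026,0,0,0,0,0,0,0.026,0,0,0,0], force=120)

```text
$.commands: bad value
```

Emit:
arm_command(commands=[0,0.006,0,0,0,0,0,0,0.012,0,0,0,0,0,0,0.018,0,0,0,0,0,0,0.025,0,0,0,0,0,0,0.026,0,0,0,0,0,0,0.026,0,0,0,0,0], force=115)

```text
t: 12.15
eef_pos: [0.515, 0.1169, 0.0967]
tool_rot: [0.002, -0.059, 0.998, -0.002]
contact_force: [0.6, -13.3, 9.7]
gripper_width: 0.087
grasp_force: 114.5
```

Emit:
arm_command(commands=[0,0.004,0,0,0,0,0,0,0.004,0,0,0,0,0,0,0.004,-0.005,0,0.9,0,0,0.001,0.004,-0.01,0,1.7,0,0,0.001,0.004,-0.017,0,2.9,0,0,0.001,0.004,-0.025,0,4.3,0,0,0.001,0.004,-0.034,0,5.7,0,0,0.001,0.004,-0.034,0,5.7,0,0])

```text
t: 12.95
eef_pos: [0.5118, 0.1191, 0.1291]
tool_rot: [-0.05, -0.059, 0.997, -0.007]
contact_force: [1.6, -12.9, -7.5]
gripper_width: 0.087
grasp_force: 113.5
```

It is lifting, with a load of about 7.5 N down. I'll work out the rest of the arc.

```bash
python3 - <<'E'
from h import *
np.set_printoptions(precision=4,suppress=True)
o=get_obs();M=R.from_quat(np.roll(o["tool_rot"],-1)).as_matrix()
yaw=.125;X=np.array([np.cos(yaw),np.sin(yaw),0]);Y=np.array([-np.sin(yaw),np.cos(yaw),0])
piv=np.array([.5299,-.0118,0])+.34*X+[0,0,.14]
for th in(.1,.2):
    r=R.from_rotvec(Y*th);p=piv+r.apply(o["eef_pos"]-piv)
    print(th,M.T@(p-o["eef_pos"]),np.degrees(M.T@(Y*th)))
E
```

```text
0.1 [ 0.0028 -0.0002 -0.034 ] [ 0.0448  5.7293 -0.0377]
0.2 [ 0.0022 -0.0005 -0.0682] [ 0.0896 11.4586 -0.0754]
```

Emit:
arm_command(commands=[0.001,0,-0.0085,0,1.4,0,0,0.002,0,-0.017,0,2.9,0,0,0.002,0,-0.0255,0,4.3,0,0,0.003,0,-0.034,0,5.7,0,0,0.003,0,-0.0425,0,7.1,0,0,0.003,0,-0.051,0,8.6,0,0,0.002,0,-0.06,0,10.0,0,0,0.002,0,-0.068,0,11.4,0,0])

```text
t: 13.75
eef_pos: [0.5162, 0.1194, 0.1965]
tool_rot: [-0.149, -0.058, 0.987, -0.013]
contact_force: [1.0, -13.3, -6.7]
gripper_width: 0.084
grasp_force: 113.3
```

Emit:
arm_command(commands=[0,0,0,0,0,0,0,0,0,0,0,0,0,0,0,0,0,0,0,0,0,0,0,0,0,0,0,0,0,0,0,0,0,0,0])

```text
t: 14.25
eef_pos: [0.5162, 0.1194, 0.1962]
tool_rot: [-0.149, -0.058, 0.987, -0.013]
contact_force: [-0.2, -13.9, -7.1]
gripper_width: 0.089
grasp_force: 113.5
```

```bash
python3 - <<'E'
from h import *
np.set_printoptions(precision=4,suppress=True)
o=get_obs();print(o["eef_pos"],o["tool_rot"],o["joint_vel"],o["contact_force"])
# where the tongue should be: dome centre predicted in the scene image for several lifts; find bright dome by template vs original
s0=load("scene");s=read_camera("scene")
A=cv2.cvtColor(s0["img"],cv2.COLOR_RGB2GRAY);B=cv2.cvtColor(s["img"],cv2.COLOR_RGB2GRAY)
X=np.array([np.cos(.125),np.sin(.125),0]);b=np.array([.5299,-.0118,.125]);piv=b+.34*X+[0,0,.015]
x,y=238,200 # tongue top, wide coupler block
P=A[y:y+36,x:x+34];m=cv2.matchTemplate(B[140:260,215:300],P,cv2.TM_CCOEFF_NORMED);_,v,_,l=cv2.minMaxLoc(m);print("shift",v,l[0]+215-x,l[1]+140-y)
p0=at(s0,x+17,y+18,.155)
for th in(0,.2,.25,.3,.35):
    p=piv+R.from_rotvec(np.array([-np.sin(.125),np.cos(.125),0])*th).apply(p0-piv);print(th,proj(s0,p)-[x+17,y+18])
E
```

```text
[0.5162 0.1194 0.1962] [-0.1487 -0.0577  0.9871 -0.0132] [-0.0008 -0.0003 -0.0023  0.0008 -0.0007  0.0001 -0.0009] [ -0.1735 -13.942   -7.1067]
shift 0.8554058074951172 0 -24
0 [-0.  0.]
0.2 [  0.0326 -11.6792]
0.25 [  0.0373 -14.2125]
0.3 [  0.0406 -16.5724]
0.35 [  0.0424 -18.7483]
```

The handle rose 99 mm with a steady grip, a 7 N load and a 14 N spring pull, and nothing is moving. The scene image confirms the tongue is raised. Handing in.

```bash
python3 -c "
from station import *
print(hand_in())"
```

```text
the job is handed in; nothing more can be done
None
```

I handed the job in with the pin lying in the dish and the coupler held still about 100 mm above the ball. The first lift slipped and let the latch spring home, so I gripped the handle deeper and pulled it again. The station returned no verdict, and I judged the final height from the arm's readings because all my picture views were used.

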